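# Index the inspection turntable

### The arm

A 7-joint arm with a two-finger parallel gripper is mounted at the origin on a cart in front of the work surface, level with it; the furniture and walls round the work are solid. World frame = base frame: x ahead of the robot, y to its left, z up, the work surface at z = 0. Lengths are in m, angles in rad, forces in N, time in s.
With the tool pointing down it reaches from about 0.425 to 0.95 m from the base axis. Payload 4.7 kg.
Tool frame: the origin (TCP) lies at the very end of the fingers, on their centre line; the grasp point (between the pads) lies 19 mm behind it; z points along the fingers, y is the line along which they close (so a half turn about z gives the same grasp; the last joint's range is limited). The gripper opens to 85 mm and grips with 20 to 120 N. Pads are 22 mm wide; open, the fingers measure 114 mm over their backs; the gripper's body (76 mm by 85 mm) begins 54 mm behind the grasp point. The pads swing forward as they close: fully open they stand 13 mm farther back than shut.
Start: joints at [1.263, 0.469, -0.049, 1.532, 0.024, 1.141, -0.082], TCP at [0.186, -0.649, 0.207] pointing down, gripper open.
Joint ranges: [-2.59, 2.59], [-0.33, 1.99], [-1.39, 1.29], [0.1, 2.45], [-1.04, 4.18], [0.21, 1.99], [-2.66, 2.66]. Speed limits (rad/s): [2.57, 2.57, 3.14, 3.14, 3.14, 3.14, 3.14].

### API

Orientations are given as a unit quaternion [w, x, y, z].
In Python, from rig import bot gives the robot as it stands. The module is installed in compiled form; this text tells all that it offers.
- The arm moves only by the tool carry_out, never from a script. Its argument "plan" is text: rows parted by semicolons, each of 5 numbers parted by spaces: the opening, from 0 (shut) to 1 (fully open), then the shift along the tool's x, y, z in cm, then the turn about the tool's z in degrees. A call has 1 to 10 rows; each row shifts and turns the commanded pose from where the row before left it, along the tool's axes as they then stand; what a row does not reach is not made up. A row lasts 1/8 s, in which the tool goes at most 62.5 mm and 10.7 degrees, less where a joint would pass 70% of its speed; a pose out of reach is approached as far as the arm can. A call with a gripper value outside its range is refused whole. The fingers move at their own pace and stop on an object; "squeeze" is the grip in N (left out, the last holds). Time passes only in rows, so rows that do not move let the fingers close. It gives the time, the measured TCP pose, the force, the opening and the grip force at its end, in the units of the state.
- bot.get_state(): the state, without advancing time (a new reading comes with each control period).
- bot.snapshot(name): name is "scene" or "top" or "wrist"; returns a dict with "pixels" (420x560x3 uint8, blue, green, red), "K" (3x3 intrinsics, pixels), "R" (3x3) and "t" (3): a world point X has camera coordinates R X + t; the wrist camera has in their place "T_tool_cam" (4x4, takes a point from camera to tool coordinates, whose origin is the TCP and whose axes are the flange's). Camera axes: x right, y down, z forward; pixel columns grow to the right and rows downward; lengths in m; the calibration is good to about 2 mm. The wrist camera is an equidistant fisheye: a pixel r from the principal point sees the ray r / f radians off the axis. A picture is of the moment at which its call begins: read the wrist's pose just before it. There is no depth.
- bot.finish_job(): hands the job in; it is judged then, once.
The state is a dict: "time_s": time; "joint_positions": joint angles; "qvel": joint speeds; "joint_torque": joint torques, N m; "tool_pos": TCP position; "ee_rot": TCP orientation; "wrist_force": force on the tool from outside, world axes, zero at the start; "torque": the same for the moment, N m; "grip_width": finger opening in m; "grasp_force": force on a finger pad.
Only numpy, scipy, OpenCV 4.12 (cv2) and the standard library are available. Lean on these libraries where they do the work, as an engineer would, in place of code of your own. Each camera call takes 0.05 s, during which the arm holds its last target. There are 200 camera calls.

### The job

Bring the round ring-shaped part on the inspection turntable round to the yellow arrow on the turntable's foot, so that the middle of the part is in line with the arrow, by pushing the turntable's red-tipped spokes with a fingertip, either way round and in as many pushes as you need. Turn it gently and do not touch, lift or upset the three parts that ride on the disc; leave the other things on the bench where they are, and take the hand away when the part has stopped at the arrow.

Things in the scene. Friction and masses are not known exactly. Their poses are not given: they have to be found in the camera images.
- turntable: the turntable's grey foot, fixed to the bench: round, 156 mm across, with a flat tongue (34 mm wide, 7 mm high) along its own -x to 150 mm from the axis; the yellow arrow lies on the tongue. Origin on the turning axis at bench level (z = 0), z up. Solid neighbours: the printer at its left (about x over 0.45, y over 0.33 m, 0.5 m high), a black machine at its right (y below -0.02, 130 mm high)
- arrow (a point): point on the yellow arrow on the tongue, 110 mm from the turning axis along the foot's own -x, 9 mm above the bench; the arrow points at the axis. The ring part belongs on the line from the axis to here
- rotor: white disc, 180 mm across, top 50 mm above the bench, with four steel spokes along its own +x, +y, -x, -y (9 mm rods, 43 mm above the bench, from the rim to 120 mm from the axis, each then bent up into an upright red grip). Turns both ways, more than a full turn, with a friction brake (about 1.2 N at a grip); stays where left. Origin on the turning axis at bench level, z up
- grip0 (a point): centre of the upright red grip at the end of the disc's +x spoke: 15 mm in diameter, 120 mm from the axis, from 52 to 104 mm above the bench (this point at 80 mm); push it sideways
- grip1 (a point): centre of the upright red grip at the end of the disc's +y spoke: 15 mm in diameter, 120 mm from the axis, from 52 to 104 mm above the bench (this point at 80 mm); push it sideways
- grip2 (a point): centre of the upright red grip at the end of the disc's -x spoke: 15 mm in diameter, 120 mm from the axis, from 52 to 104 mm above the bench (this point at 80 mm); push it sideways
- grip3 (a point): centre of the upright red grip at the end of the disc's -y spoke: 15 mm in diameter, 120 mm from the axis, from 52 to 104 mm above the bench (this point at 80 mm); push it sideways
- part_ring: the ring-shaped beige printed part, 44 mm in diameter and 24 mm high, its centre about 52 mm from the turning axis, standing loose on the disc with its underside at z = 0.05 m; origin at the centre of its underside, z up. Weighs about 30 g. Not to be touched.
- part_block: grey printed stepped block, 20 x 60 x 26 mm, standing loose on the disc with its underside at z = 0.05 m; origin at the centre of its underside, z up. Weighs about 30 g. Not to be touched.
- part_bracket: grey printed bracket with two upright walls, 32 x 45 x 26 mm, standing loose on the disc with its underside at z = 0.05 m; origin at the centre of its underside, z up. Weighs about 30 g. Not to be touched.
- loupe: black eye loupe standing loose on the bench, 39 mm across, 38 mm high; origin under its centre. Bystander
- dropper: small amber bottle with black cap, loose, 32 mm across, 75 mm high; origin under its centre. Bystander
- driver_y: yellow precision screwdriver lying loose on the bench, 138 mm long, 14 mm thick; origin under its centre. Bystander
- dish_a: clear round lidded dish, loose, 57 mm across, 14 mm high; origin under its centre. Bystander

How it is judged:
By the outcome, as a careful person would: the job done as asked, in the order asked, and still so for the second after the job is handed in, with the robot touching nothing.
It also fails if it takes over 61 s, if anything falls off the work surface, if the arm or the gripper's body presses on something with over 40 N, if the wrist force passes 120 N, or if a joint passes its speed limit or range.

## Working session

There is one attempt and no reset: what is moved stays moved. The work goes in short steps, Python scripts to look and compute and a tool call to move; the robot and the scene stay as the last step left them, time stands still between calls to the robot, and variables do not carry over. Pictures are saved under pics/ and viewed, at most 10 in all, crops included, and the job is handed in when it is done.

Besides the shell and the picture viewer there is one more tool, called after "Request:" by a JSON object that holds its "method" and its "body", one argument or row to a line. carry_out: Moves the arm, as the interface text tells. Its arguments: {"type":"object","properties":{"plan":{"type":"string"},"squeeze":{"type":"number"}},"required":["plan"]}

```bash
mkdir -p pics; python3 - <<'E'
from rig import bot
import cv2,numpy as np
s=bot.get_state();print(s['time_s'],s['tool_pos'],s['ee_rot'],s['grip_width'])
for n in("scene","top"):
    d=bot.snapshot(n);cv2.imwrite(f'pics/{n}0.png',d['pixels']);np.savez(f'{n}.npz',**{k:d[k] for k in('K','R','t')})
    print(n,-d['R'].T@d['t'],d['R'][2])
E
```

```text
0.0 [ 0.1855997  -0.64834552  0.20607661] [-9.53728332e-04  9.90296089e-01  1.38970205e-01 -1.66358449e-04] 0.08569560789820095
scene [-0.31490659  0.77035606  1.00924147] [ 0.59539816 -0.51163967 -0.61945612]
top [-0.01411334  0.05016372  1.83395216] [ 0.33194125 -0.02800223 -0.94288434]
```

View pics/top0.png

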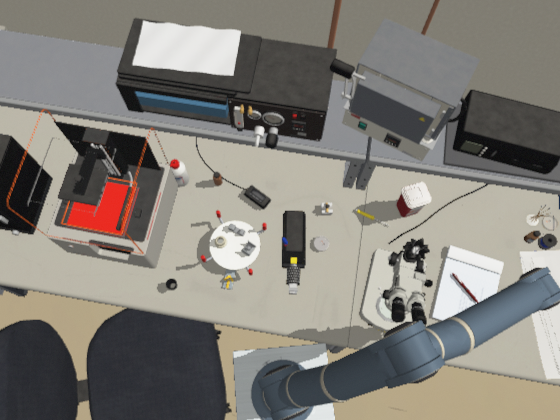

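View pics/scene0.png

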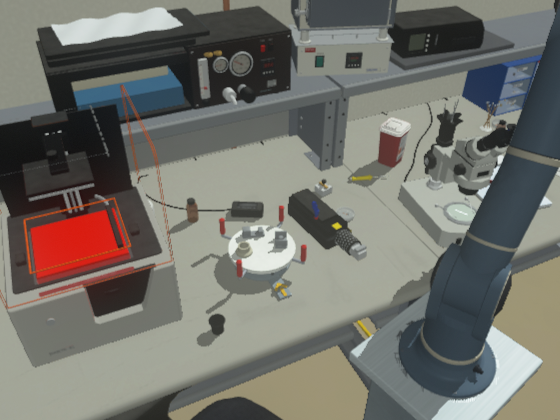

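The top view shows the turntable at about (235,245), with red grips at (219,214), (264,227), (250,271) and (203,259). The ring is near (220,241) and the arrow near (229,282). The black machine is at (293,240).

```bash
cat > h.py <<'E'
import cv2,numpy as np
def ray(d,px,z):
    c=-d['R'].T@d['t'];v=d['R'].T@np.linalg.inv(d['K'])@[px[0],px[1],1.];return c+v*(z-c[2])/v[2]
def proj(d,X):
    p=d['K']@(d['R']@np.asarray(X,float)+d['t']);return p[:2]/p[2]
def blobs(m,amin=5):
    n,l,st,c=cv2.connectedComponentsWithStats(m.astype(np.uint8));return [(c[i],st[i,4]) for i in range(1,n) if st[i,4]>=amin]
def masks(im):
    h=cv2.cvtColor(im,cv2.COLOR_BGR2HSV).astype(int);H,S,V=h[...,0],h[...,1],h[...,2]
    return ((H<8)|(H>172))&(S>140)&(V>60),(H>18)&(H<35)&(S>130)&(V>90)
E
python3 - <<'E'
from h import *
for n in('top','scene'):
    d=np.load(n+'.npz');im=cv2.imread(f'pics/{n}0.png');r,y=masks(im)
    print(n)
    for c,a in blobs(r):
        X=ray(d,c,.08)
        if .3<X[0]<.9 and -.1<X[1]<.5:print('red',c.round(1),a,X.round(3))
    for c,a in blobs(y,3):
        X=ray(d,c,.009)
        if .3<X[0]<.9 and -.1<X[1]<.5:print('yel',c.round(1),a,X.round(3))
d=np.load('top.npz');im=cv2.imread('pics/top0.png')
cv2.imwrite('pics/c.png',np.hstack([cv2.resize(im[200:295,190:285],(570,570),interpolation=2)]))
E
```

```text
top
red [174.3 163.6] 62 [0.825 0.326 0.08 ]
red [217.9 213.3] 18 [0.618 0.176 0.08 ]
red [263.9 225.8] 18 [0.557 0.017 0.08 ]
red [202.8 258. ] 22 [0.459 0.237 0.08 ]
red [250.1 271.4] 17 [0.398 0.078 0.08 ]
yel [293.1 260. ] 47 [ 0.443 -0.077  0.009]
yel [228.3 277.8] 21 [0.398 0.158 0.009]
yel [227.2 283.9] 17 [0.377 0.163 0.009]
scene
red [281.1 212. ] 37 [0.558 0.013 0.08 ]
red [221.4 219.9] 11 [0.636 0.161 0.08 ]
red [303.5 246.7] 14 [0.412 0.062 0.08 ]
red [238.6 261.6] 15 [0.476 0.223 0.08 ]
red [120.8 271.1] 16 [0.634 0.463 0.08 ]
red [114.4 276.9] 7 [0.626 0.484 0.08 ]
red [108.4 278.6] 5 [0.63  0.497 0.08 ]
yel [278.9 285.5] 30 [0.4   0.155 0.009]
yel [282.9 291.5] 25 [0.378 0.16  0.009]
```

View pics/c.png

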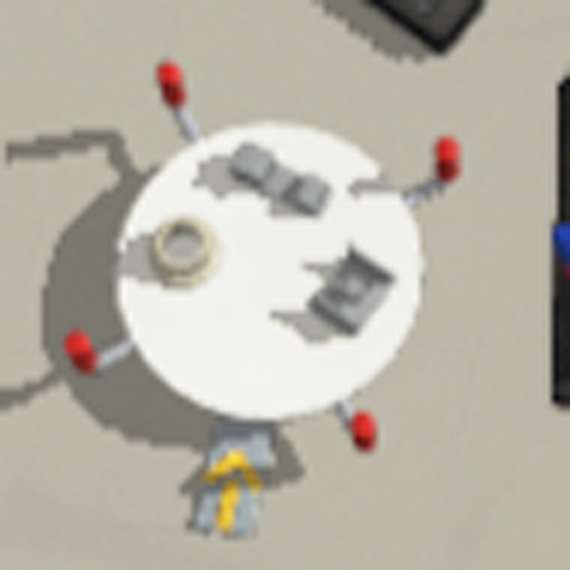

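Request:
{"method": "carry_out", "body": {
  "plan": "0 0 0 -2.5 -9.8;0 0 0 -2.5 -9.8;0 0 0 -2.5 -9.8;0 0 0 -2.5 -9.8;0 0 0 -2.5 -9.8;0 0 0 -2.5 -9.8;0 0 0 -2.5 -9.8;0 0 0 -2.5 -9.8;0 0 0 -2.5 -9.8;0 0 0 -2.5 -9.8"
}}

```text
time_s: 1.35
tool_pos: [0.1857, -0.6487, 0.4573]
ee_rot: [-0.0, 0.542, 0.84, 0.0]
wrist_force: [-0.1, -0.4, -0.2]
grip_width: 0.0
grasp_force: 0.0
```

```bash
cat >> h.py <<'E'
def pose(s):
    from scipy.spatial.transform import Rotation as R
    q=s['ee_rot'];M=R.from_quat([q[1],q[2],q[3],q[0]]).as_matrix()
    return M,np.array(s['tool_pos']),np.degrees(np.arctan2(M[1,0],M[0,0]))
E
python3 - <<'E'
from h import *
from rig import bot
d=np.load('top.npz');A=np.array([.508,.127])
X=ray(d,(220.5,241.5),.07)[:2];print('ring',X,np.hypot(*(X-A)),np.degrees(np.arctan2(*(X-A)[::-1])))
s=bot.get_state();M,p,y=pose(s);print(p,y,s['joint_positions'],s['time_s'])
E
```

```text
ring [0.51597431 0.17366046] 0.04733696555460425 80.30180503956507
[ 0.18566143 -0.64873053  0.45730445] 114.29503635247289 [ 1.45432405  0.41070777 -0.3713098   1.09002281  0.14587269  1.66618422
  1.54929281] 1.35
```

Request:
{"method": "carry_out", "body": {
  "plan": "0 3.6 4.8 0 0;0 3.6 4.8 0 0;0 3.6 4.8 0 0;0 3.6 4.8 0 0;0 3.6 4.8 0 0;0 3.6 4.8 0 0;0 3.6 4.8 0 0;0 3.6 4.8 0 0;0 3.6 4.8 0 0;0 3.6 4.8 0 0"
}}

```text
time_s: 2.6
tool_pos: [0.4784, -0.1233, 0.457]
ee_rot: [0.0, 0.545, 0.838, -0.0]
wrist_force: [-0.2, -1.3, -0.3]
grip_width: 0.0002
grasp_force: 0.0
```

Request:
{"method": "carry_out", "body": {
  "plan": "0 3.6 4.8 0 0;0 3.6 4.8 0 0;0 3.6 4.8 0 0;0 3.6 4.8 0 0;0 3.6 4.8 0 0;0 0 0 2.5 0;0 0 0 2.5 0;0 0 0 2.5 0;0 0 0 2.5 0;0 0 0 0 0"
}}

```text
time_s: 3.85
tool_pos: [0.6234, 0.136, 0.3547]
ee_rot: [-0.001, 0.545, 0.838, -0.002]
wrist_force: [-0.1, -0.5, -0.7]
grip_width: 0.0002
grasp_force: 0.0
```

```bash
python3 - <<'E'
from h import *
from rig import bot
s=bot.get_state();M,p,y=pose(s);print(p,y,s['joint_positions'],s['time_s'])
d=bot.snapshot('wrist');cv2.imwrite('pics/w1.png',d['pixels']);np.savez('w1.npz',K=d['K'],T=d['T_tool_cam'],M=M,p=p);print(d['K'],d['T_tool_cam'])
E
```

```text
[0.62339524 0.1359788  0.35471449] 113.96314835629731 [ 0.30584801  0.45548329 -0.88665938  1.37381079  0.34870534  1.47853586
 -0.14465485] 3.85
[[325.1922621    0.         284.75764788]
 [  0.         325.1922621  206.52275807]
 [  0.           0.           1.        ]] [[-1.41124888e-03 -9.51906406e-01 -3.06385709e-01  7.82173308e-02]
 [ 9.99999004e-01 -1.33997926e-03 -4.42947026e-04  2.11420181e-04]
 [ 1.10936164e-05 -3.06386029e-01  9.51907349e-01 -1.67115168e-01]
 [ 0.00000000e+00  0.00000000e+00  0.00000000e+00  1.00000000e+00]]
```

View pics/w1.png

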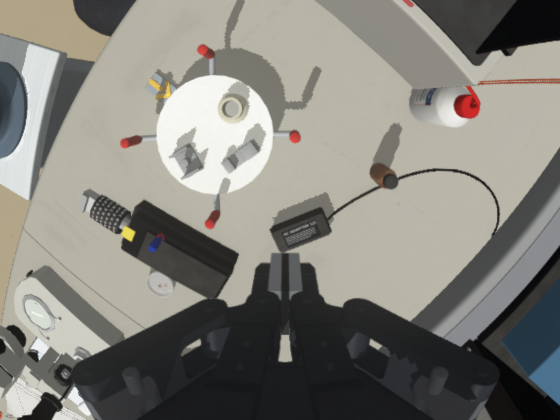

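The wrist view shows the disc at about (215,134), the ring at (232,108) and the arrow at (160,86). The grips are at (206,50), (295,136), (131,142) and (212,218).

```bash
cat >> h.py <<'E'
def wray(w,px,z):
    px=np.atleast_2d(np.asarray(px,float));K,T=w['K'],w['T']
    v=(px-K[:2,2])/K[0,0];th=np.linalg.norm(v,axis=1,keepdims=True)+1e-12
    r=np.hstack([v/th*np.sin(th),np.cos(th)])
    R=w['M']@T[:3,:3];c=w['M']@T[:3,3]+w['p'];r=r@R.T
    return c+r*((z-c[2])/r[:,2:])
def circ(P):
    (x,y),(a,b),_=cv2.fitEllipse(np.float32(P[:,:2]*1000));return np.array([x,y])/1000,a,b
def ang(v):return np.degrees(np.arctan2(v[1],v[0]))
def measure(w,im,verbose=1):
    near=lambda P,c,r:np.hypot(*(P[:,:2]-c).T)<r
    A0=np.array([.508,.127]);r,y=masks(im)
    h=cv2.cvtColor(im,cv2.COLOR_BGR2HSV);yy,xx=np.mgrid[:420,:560];px=np.c_[xx.ravel(),yy.ravel()]
    white=((h[...,1]<25)&(h[...,2]>200)).astype(np.uint8)
    P5=wray(w,px,.05).reshape(420,560,3)
    near5=np.hypot(P5[...,0]-A0[0],P5[...,1]-A0[1])
    white[near5>.11]=0
    hull=cv2.convexHull(max(cv2.findContours(white,0,cv2.CHAIN_APPROX_NONE)[0],key=len))[:,0]
    A,a,b=circ(wray(w,hull,.05));print('disc',A.round(4),a,b)
    P9=wray(w,px,.009).reshape(420,560,3)
    m=y&(np.hypot(P9[...,0]-A[0],P9[...,1]-A[1])<.16);q=P9[m][:,:2]
    ar=q.mean(0)-A;print('arrow',(ar+A).round(4),np.hypot(*ar).round(4),ang(ar).round(2),m.sum())
    G=[]
    for c,n in blobs(r):
        X=wray(w,c,.08)[0,:2]
        if np.hypot(*(X-A))<.16:G.append(X);print('grip',X.round(4),np.hypot(*(X-A)).round(4),ang(X-A).round(2))
    print('grip mean',np.mean(G,0).round(4))
    dk=np.hypot(P5[...,0]-A[0],P5[...,1]-A[1])<.087
    m=(dk&(h[...,1]>28)&(h[...,0]>8)&(h[...,0]<40)&(h[...,2]>100)).astype(np.uint8)
    m=cv2.morphologyEx(m,cv2.MORPH_OPEN,np.ones((2,2),np.uint8))
    c=max(cv2.findContours(m,0,cv2.CHAIN_APPROX_NONE)[0],key=cv2.contourArea)
    R,a,b=circ(wray(w,cv2.convexHull(c)[:,0],.066));print('ring',R.round(4),a,b,c[:,0].mean(0),'r',np.hypot(*(R-A)).round(4),'ang',ang(R-A).round(2))
    print('TURN',ang(ar)-ang(R-A));return m
E
python3 - <<'E'
from h import *
w=np.load('w1.npz');im=cv2.imread('pics/w1.png');m=measure(w,im)
o=im.copy();o[m>0]=(255,0,255);c=np.hstack([cv2.resize(i[20:240,110:310],None,fx=2,fy=2,interpolation=0) for i in(im,o)]);cv2.imwrite('pics/w1c.png',c)
E
```

```text
disc [0.5077 0.1238] 177.82603454589844 186.4833984375
arrow [0.3922 0.1581] 0.1204 163.47 156
grip [0.4582 0.2349] 0.1217 114.01
grip [0.6203 0.173 ] 0.1229 23.6
grip [0.3915 0.0709] 0.1277 -155.52
grip [0.5566 0.0077] 0.126 -67.14
grip mean [0.5066 0.1216]
ring [0.5267 0.1743] 40.11802673339844 41.50423049926758 [233.51219512 108.97560976] r 0.054 ang 69.38
TURN 94.08872984168147
```

View pics/w1c.png

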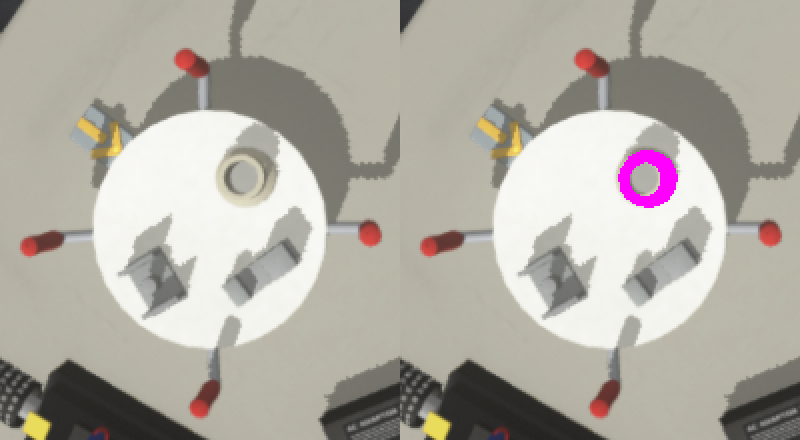

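The mask sits on the ring, about 1 px short on the left. The turn needed is about 85 to 93°. I'll push about 65° first and then look again.

Request:
{"method": "carry_out", "body": {
  "plan": "0 -0.5 1.1 2.8 0;0 0 0 2.8 0;0 0 0 2.8 0;0 0 0 2.8 0;0 0 0 2.8 0;0 0 0 2.8 0;0 0 0 2.8 0;0 0 0 2.8 0;0 0 0 2.8 0;0 0 0 2.8 0"
}}

```text
time_s: 5.15
tool_pos: [0.6379, 0.1372, 0.0778]
ee_rot: [0.001, 0.545, 0.838, 0.001]
wrist_force: [0.8, -0.6, 0.2]
grip_width: -0.0001
grasp_force: 0.0
```

```bash
python3 - <<'E'
from h import *
from rig import bot
s=bot.get_state();M,p,y=pose(s);print(p,y,s['joint_positions'],s['time_s'])
A=np.array([.5075,.1245]);print(np.hypot(*(p[:2]-A)),ang(p[:2]-A))
E
```

```text
[0.63792866 0.137207   0.07775025] 113.92976196981961 [ 0.24000659  0.68782271 -0.76756256  1.67957189  0.55201118  1.00029639
 -0.30274008] 5.15
0.1310461881220335 5.5644753996440945
```

Request:
{"method": "carry_out", "body": {
  "plan": "0 0.5 0 0.5 0;0 0.5 0 0.3 0;0 0.5 0 0 0;0 0.4 0 0 0;0 0.4 0.05 0 -1.5;0 0.55 0.1 0 -2.5;0 0.65 0.1 0 -3;0 0.65 0.1 0 -3;0 0.65 0.1 0 -3;0 0.65 0.1 0 -3"
}}

```text
time_s: 6.4
tool_pos: [0.6152, 0.188, 0.0691]
ee_rot: [0.0, 0.421, 0.907, 0.0]
wrist_force: [1.0, -2.3, 0.7]
grip_width: 0.0002
grasp_force: 0.6
```

```bash
cat > st.py <<'E'
from h import *
from rig import bot
s=bot.get_state();M,p,y=pose(s);A=np.array([.5075,.1245]);print(p,'yaw',y,'r',np.hypot(*(p[:2]-A)),'phi',ang(p[:2]-A),s['joint_positions'].round(2) if hasattr(s['joint_positions'],'round') else s['joint_positions'],s['time_s'],s['wrist_force'])
d=bot.snapshot('top');r,_=masks(d['pixels'])
for c,a in blobs(r):
    X=ray(d,c,.08)[:2]
    if np.hypot(*(X-A))<.15:print('grip',X.round(3),ang(X-A).round(1))
E
python3 st.py
```

```text
[0.61523236 0.18803856 0.06908572] yaw 130.18314478201538 r 0.1250736219969903 phi 30.531321316790113 [ 0.2   0.71 -0.83  1.7   0.61  1.   -0.15] 6.4 [ 0.99910287 -2.2638605   0.71459352]
grip [0.601 0.203] 40.0
grip [0.579 0.034] -51.6
grip [0.433 0.221] 127.7
grip [0.416 0.052] -141.6
```

Request:
{"method": "carry_out", "body": {
  "plan": "0 0.65 0.1 0 -3;0 0.65 0.1 0 -3;0 0.65 0.1 0 -3;0 0.65 0.1 0 -3;0 0.65 0.1 0 -3;0 0.65 0.1 0 -3;0 0.65 0.1 0 -3;0 0.65 0.1 0 -3;0 0.65 0.1 0 -3;0 0.65 0.1 0 -3"
}}

```text
time_s: 7.7
tool_pos: [0.5693, 0.234, 0.0691]
ee_rot: [0.0, 0.172, 0.985, 0.0]
wrist_force: [0.0, -0.5, 0.1]
grip_width: -0.0001
grasp_force: 0.6
```

```bash
python3 st.py
```

```text
[0.56933584 0.23400496 0.06907784] yaw 160.17318342053693 r 0.12575773368346638 phi 60.54721996803751 [ 0.19  0.73 -0.96  1.77  0.69  1.02  0.19] 7.7 [ 0.01947687 -0.54125825  0.05509043]
grip [0.55  0.239] 69.6
grip [0.466 0.015] -110.6
grip [0.396 0.17 ] 158.0
```

Request:
{"method": "carry_out", "body": {
  "plan": "0 0.65 0.1 0 -3;0 0.65 0.1 0 -3;0 0.65 0.1 0 -3;0 0.65 0.1 0 -3;0 0.65 0.1 0 -3;0 0.65 0.1 0 -3;0 0.65 0.1 0 -3;0 0.65 0.1 0 -3;0 0.4 0.05 0 -2;0 0 0 0 0"
}}

```text
time_s: 9.0
tool_pos: [0.5154, 0.2507, 0.0691]
ee_rot: [-0.0, -0.053, 0.999, 0.0]
wrist_force: [0.1, 0.2, 0.2]
grip_width: 0.0
grasp_force: 0.0
```

```bash
python3 st.py; python3 - <<'E'
from h import *
from rig import bot
M,p,y=pose(bot.get_state());d=bot.snapshot('wrist');cv2.imwrite('pics/w2.png',d['pixels'])
E
```

```text
[0.5154025  0.2506919  0.06910359] yaw -173.9747544657506 r 0.12643909449619342 phi 86.41665201656077 [ 0.23  0.73 -1.08  1.87  0.76  1.02  0.5 ] 9.0 [0.11648533 0.1664925  0.1554424 ]
grip [0.496 0.247] 95.4
grip [0.389 0.115] -175.3
```

View pics/w2.png

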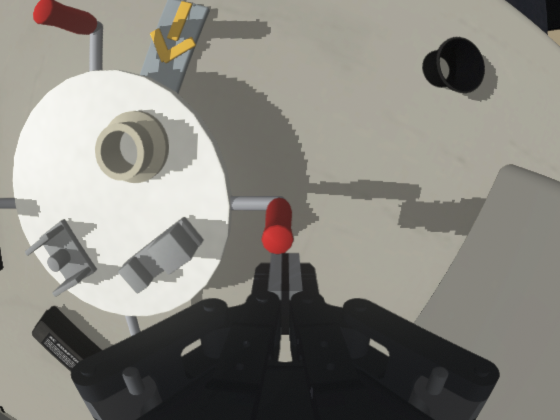

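The view shows the grip against the finger at (279,225), the ring standing at (131,147), the arrow at (173,35) and the disc centre near (122,192). The ring still has a little way to go.

```bash
python3 - <<'E'
from h import *
from rig import bot
M,p,y=pose(bot.get_state());d=bot.snapshot('wrist');w=dict(K=d['K'],T=d['T_tool_cam'],M=M,p=p);m=measure(w,d['pixels'])
print(np.argwhere(m).min(0),np.argwhere(m).max(0))
E
```

```text
disc [0.4912 0.1216] 136.8697509765625 181.32666015625
arrow [0.3918 0.1581] 0.1059 159.82 997
grip [0.3838 0.0992] 0.1098 -168.26
grip [0.4994 0.2449] 0.1236 86.22
grip mean [0.4416 0.172 ]
ring [0.4674 0.157 ] 40.5905876159668 47.08611297607422 [132.21890547 148.43781095] r 0.0427 ang 123.95
TURN 35.867199096231104
[112  96] [182 166]
```

Request:
{"method": "carry_out", "body": {
  "plan": "0 0.65 0.1 0 -3;0 0.65 0.1 0 -3;0 0.65 0.1 0 -3;0 0.65 0.1 0 -3;0 0.65 0.1 0 -3;0 0.45 0.1 0 -2;0 0 0 0 0;0 -0.5 0 0 0;0 -0.5 0 0 0;0 0 0 0 0"
}}

```text
time_s: 10.4
tool_pos: [0.4885, 0.2521, 0.0691]
ee_rot: [0.0, -0.199, 0.98, 0.0]
wrist_force: [0.4, 0.2, 0.2]
grip_width: 0.0003
grasp_force: 0.0
```

Request:
{"method": "carry_out", "body": {
  "plan": "0 0 0 -3.5 0;0 0 0 -3.5 0;0 0 0 -3.5 0;0 0 0 -3.5 0;0 0 0 -3.5 0;0 0 0 0 0"
}}

```text
time_s: 11.15
tool_pos: [0.4887, 0.2532, 0.2468]
ee_rot: [0.002, -0.199, 0.98, 0.001]
wrist_force: [0.4, -0.9, -0.2]
grip_width: -0.0003
grasp_force: 0.0
```

```bash
sed -i 's/\[...,1\]<25)&(h\[...,2\]>200/[...,1]<28)\&(h[...,2]>175/' h.py; python3 st.py; python3 - <<'E'
from h import *
from rig import bot
M,p,y=pose(bot.get_state());d=bot.snapshot('wrist');w=dict(K=d['K'],T=d['T_tool_cam'],M=M,p=p);cv2.imwrite('pics/w3.png',d['pixels']);np.savez('w3.npz',**w);m=measure(w,d['pixels'])
E
```

```text
[0.48872545 0.25323029 0.24681757] yaw -157.02820725115566 r 0.13009216627279557 phi 98.29774679728344 [ 0.38  0.55 -1.32  1.74  0.56  1.29  0.91] 11.15 [ 0.42194124 -0.88392188 -0.21210708]
grip [0.461 0.238] 112.2
grip [0.398 0.08 ] -158.0
disc [0.5098 0.1238] 175.5580291748047 204.15115356445312
arrow [0.3916 0.1577] 0.1229 163.99 337
grip [0.3979 0.0698] 0.1242 -154.23
grip [0.4643 0.236 ] 0.1211 112.06
grip [0.5515 0.0139] 0.1175 -69.18
grip [0.564  0.0021] 0.1333 -65.96
grip [0.6266 0.1689] 0.1253 21.1
grip mean [0.5209 0.0981]
ring [0.4606 0.1438] 40.8024787902832 41.76945114135742 [203.54237288 118.34745763] r 0.053 ang 157.86
TURN 6.123708193253663
```

View pics/w3.png

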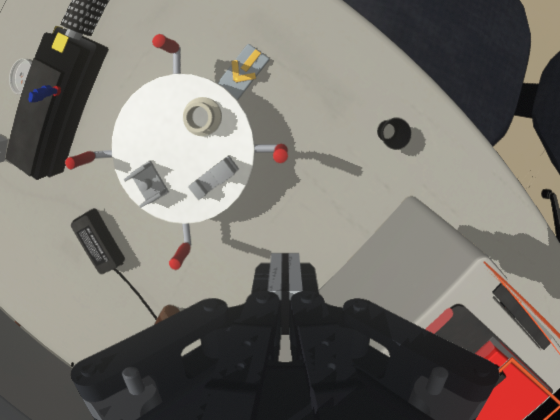

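The ring is at (201,116), the disc at (183,147) and the arrow at (245,65). A few degrees remain, and nothing has been upset. The disc fit picked up stray pixels, so I'll clean it up.

```bash
python3 - <<'E'
from h import *
for n in('w1','w3'):
    w=np.load(n+'.npz');im=cv2.imread(f'pics/{n}.png');h=cv2.cvtColor(im,cv2.COLOR_BGR2HSV)
    g=cv2.morphologyEx(((h[...,1]<22)&(h[...,2]>205)).astype(np.uint8),cv2.MORPH_OPEN,np.ones((7,7),np.uint8))
    c=[k for k in cv2.findContours(g,0,1)[0] if 8000<cv2.contourArea(k)<30000]
    hull=cv2.convexHull(c[0])[:,0];P=wray(w,hull,.05);A,a,b=circ(P)
    # algebraic circle by least squares
    S=np.linalg.lstsq(np.c_[2*P[:,:2],np.ones(len(P))],(P[:,:2]**2).sum(1),rcond=None)[0];r=np.sqrt(S[2]+S[:2]@S[:2])
    print(n,A.round(4),a,b,'circle',S[:2].round(4),r,(np.hypot(*(P[:,:2]-S[:2]).T)-r).round(4).std())
    A=S[:2]
    for Rc in [np.array([.5267,.1743]) if n=='w1' else np.array([.4606,.1438])]:
        ar=np.array([.3922,.1581])-A;print('ring r',np.hypot(*(Rc-A)),ang(Rc-A),'arrow',ang(ar),'turn',ang(ar)-ang(Rc-A))
    # tongue/arrow axis direction from pca
    y=masks(im)[1];q=wray(w,np.argwhere(y)[:,::-1],.009)[:,:2];q=q[np.hypot(*(q-A).T)<.16]
    v=np.linalg.svd(q-q.mean(0))[2][0];print('arrow pca',ang(v)%180)
w=np.load('w3.npz');im=cv2.imread('pics/w3.png')
c=im[30:230,60:300];cv2.imwrite('pics/w3c.png',cv2.resize(c,None,fx=3,fy=3,interpolation=2))
E
```

```text
Traceback (most recent call last):
IndexError: list index out of range
```

```bash
cat > fit.py <<'E'
from h import *
import sys
for n,Rc in [a.split(':') for a in sys.argv[1:]]:
    w=np.load(n+'.npz');im=cv2.imread(f'pics/{n}.png');h=cv2.cvtColor(im,cv2.COLOR_BGR2HSV)
    g=cv2.morphologyEx(((h[...,1]<22)&(h[...,2]>200)).astype(np.uint8),cv2.MORPH_OPEN,np.ones((5,5),np.uint8))
    c=[k for k in cv2.findContours(g,0,1)[0] if cv2.contourArea(k)>300 and np.hypot(*(wray(w,k[:,0],.05).mean(0)[:2]-[.508,.124]))<.06]
    P=wray(w,cv2.convexHull(np.vstack(c))[:,0],.05)[:,:2]
    for _ in range(4):
        S=np.linalg.lstsq(np.c_[2*P,np.ones(len(P))],(P**2).sum(1),rcond=None)[0];A=S[:2];r=np.sqrt(S[2]+A@A)
        e=np.hypot(*(P-A).T)-r;P=P[abs(e)<max(.0015,2*e.std())]
    print(n,'axis',A.round(4),'r',r.round(4),'rms',e.std().round(4),len(P))
    y=masks(im)[1];q=wray(w,np.argwhere(y)[:,::-1],.009)[:,:2];q=q[np.hypot(*(q-A).T)<.16]
    Rc=np.array(eval(Rc));ar=q.mean(0)-A
    print('ring r',np.hypot(*(Rc-A)).round(4),ang(Rc-A),'arrow',ang(ar),'turn',ang(ar)-ang(Rc-A))
E
python3 fit.py w1:.5267,.1743 w3:.4606,.1438; python3 -c "
import cv2
im=cv2.imread('pics/w3.png')[30:230,60:300];cv2.imwrite('pics/w3c.png',cv2.resize(im,None,fx=3,fy=3,interpolation=2))"
```

```text
w1 axis [0.5097 0.125 ] r 0.0897 rms 0.0003 46
ring r 0.0522 70.97372426406498 arrow 164.2721612913589 turn 93.29843702729393
w3 axis [0.5096 0.1249] r 0.0894 rms 0.0002 44
ring r 0.0525 158.94710309663546 arrow 164.48340988846698 turn 5.536306791831521
```

View pics/w3c.png

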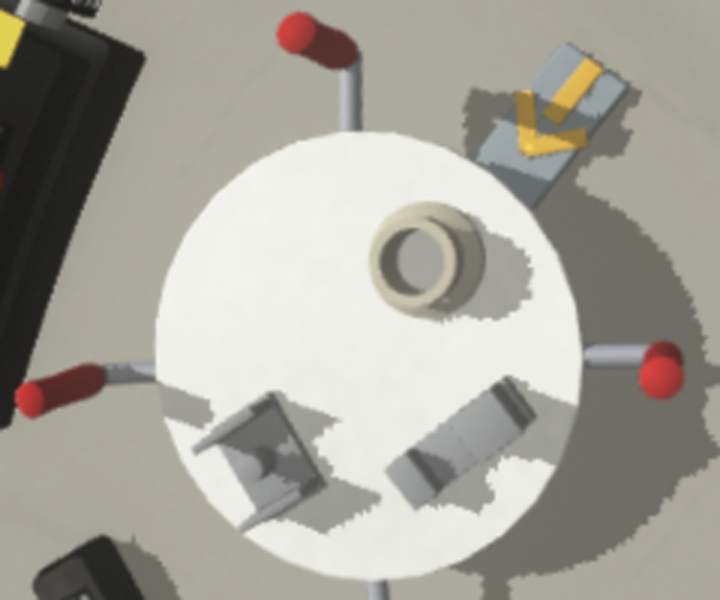

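The crop shows the top rim of the ring at (413,260) and its flange at about (429,260), with the arrow tip at (527,155). I'll cross-check the ring centre from the rim and the flange.

```bash
python3 - <<'E'
from h import *
w=np.load('w3.npz');A=np.array([.5096,.1249])
for c,z in(((413,261),.074),((418,261),.073),((429,260),.058),((433,259.5),.052)):
    X=wray(w,((c[0]-1)/3+60,(c[1]-1)/3+30),z)[0,:2];print(z,X.round(4),np.hypot(*(X-A)).round(4),ang(X-A).round(2))
tip,tail=[wray(w,(x/3+60,y/3+30),.009)[0,:2] for x,y in((528,152),(591,70))]
print('tip',ang(tip-A),'tail',ang(tail-A))
# edge points of ring at radii: saturation edges
E
```

```text
0.074 [0.4611 0.1404] 0.0509 162.31
0.073 [0.4606 0.1419] 0.0519 160.91
0.058 [0.4607 0.1422] 0.0518 160.54
0.052 [0.4608 0.1422] 0.0518 160.48
tip 163.55969943385585 tail 164.07664042091113
```

Request:
{"method": "carry_out", "body": {
  "plan": "0 0 0 3.5 0;0 0 0 3.5 0;0 0 0 3.5 0;0 0 0 3.5 0;0 0 0 3.5 0;0 0 0 0 0;0 0.4 0 0 0;0 0.4 0 0 0;0 0.2 0 0 0;0 0 0 0 0"
}}

```text
time_s: 12.5
tool_pos: [0.4789, 0.2478, 0.0697]
ee_rot: [0.001, -0.199, 0.98, -0.0]
wrist_force: [-0.1, -0.3, -0.0]
grip_width: 0.0002
grasp_force: 0.0
```

Request:
{"method": "carry_out", "body": {
  "plan": "0 0.3 0.05 0 -1.4;0 0.3 0.05 0 -1.4;0 0.25 0.05 0 -1.2;0 0 0 0 0;0 -0.4 0 0 0;0 -0.6 0 0 0;0 0 0 0 0;0 0 0 -3 0;0 0 0 -3 0;0 0 0 -3 0"
}}

```text
time_s: 13.75
tool_pos: [0.479, 0.2503, 0.1599]
ee_rot: [-0.0, -0.233, 0.972, -0.0]
wrist_force: [-0.7, 0.1, -0.3]
grip_width: 0.0002
grasp_force: 0.0
```

Request:
{"method": "carry_out", "body": {
  "plan": "0 0 0 -3 0;0 0 0 -3 0;0 0 0 -2 0;0 0 0 0 0;0 0 0 0 0"
}}

```text
time_s: 14.38
tool_pos: [0.4789, 0.2496, 0.238]
ee_rot: [-0.001, -0.233, 0.972, -0.001]
wrist_force: [0.1, -0.0, 0.4]
grip_width: -0.0005
grasp_force: 0.0
```

```bash
python3 st.py; python3 - <<'E'
from h import *
from rig import bot
M,p,y=pose(bot.get_state());d=bot.snapshot('wrist');w=dict(K=d['K'],T=d['T_tool_cam'],M=M,p=p);cv2.imwrite('pics/w4.png',d['pixels']);np.savez('w4.npz',**w);m=measure(w,d['pixels'])
c=d['pixels'][20:220,60:300];cv2.imwrite('pics/w4c.png',cv2.resize(c,None,fx=3,fy=3,interpolation=2))
E
python3 fit.py w4:0.46,.14
```

```text
[0.47890394 0.24960227 0.23795848] yaw -153.03164357747562 r 0.12832892333815954 phi 102.87554914752893 [ 0.39  0.54 -1.32  1.77  0.55  1.27  0.98] 14.375 [ 0.14830535 -0.02559531  0.394438  ]
grip [0.454 0.234] 115.8
grip [0.401 0.074] -154.7
disc [0.5105 0.1236] 178.82957458496094 205.8187255859375
arrow [0.3914 0.1578] 0.1239 163.98 350
grip [0.4014 0.0629] 0.1248 -150.92
grip [0.4573 0.233 ] 0.1217 115.94
grip [0.5707 0.0066] 0.1315 -62.78
grip [0.6228 0.1761] 0.1239 25.08
grip mean [0.5131 0.1197]
ring [0.4594 0.1407] 40.86983108520508 41.724124908447266 [201.85321101 118.96330275] r 0.0539 ang 161.54
TURN 2.4482784721509745
w4 axis [0.5095 0.1249] r 0.0893 rms 0.0002 50
ring r 0.0518 163.09821945172962 arrow 164.46425350130278 turn 1.3660340495731589
```

View pics/w4c.png

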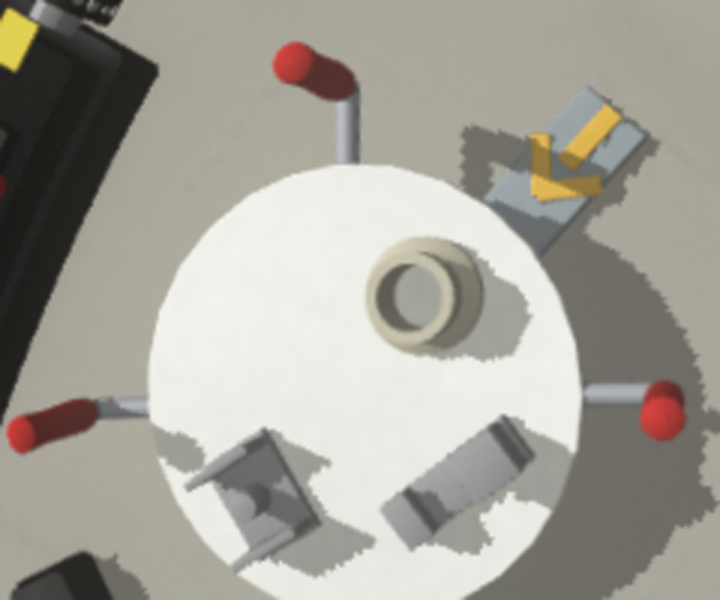

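```bash
python3 - <<'E'
from h import *
w=np.load('w4.npz');A=np.array([.5095,.1249])
for c,z in(((411,297),.074),((429,297),.056)):
    X=wray(w,((c[0]-1)/3+60,(c[1]-1)/3+20),z)[0,:2];print(z,X.round(4),np.hypot(*(X-A)).round(4),ang(X-A).round(2))
# spoke-free check: rightmost ring flange arc vs. expected circle for candidate angles
im=cv2.imread('pics/w4.png');lab=cv2.cvtColor(im,cv2.COLOR_BGR2LAB).astype(int)
yy,xx=np.mgrid[:420,:560];P=wray(w,np.c_[xx.ravel(),yy.ravel()],.062).reshape(420,560,3)
b=lab[...,2]-128;m=(b>=6)&(np.hypot(P[...,0]-.46,P[...,1]-.141)<.032)
k=max(cv2.findContours(cv2.morphologyEx(m.astype(np.uint8),2,np.ones((2,2),np.uint8)),0,1)[0],key=cv2.contourArea)
R,a,bb=circ(wray(w,cv2.convexHull(k)[:,0],.062));print('ring lab',R.round(4),a,bb,ang(R-A))
E
```

```text
0.074 [0.4601 0.1377] 0.051 165.51
0.056 [0.4601 0.1397] 0.0516 163.32
ring lab [0.4601 0.1397] 42.915802001953125 43.677886962890625 163.27765176097486
```

The ring is within about 1° (1 mm) of the arrow line. I'll take the hand further away and hand in.

Request:
{"method": "carry_out", "body": {
  "plan": "0 -2 -1 -1 0;0 -2.5 -1.3 -2 0;0 -2.5 -1.3 -2 0;0 -2.5 -1.3 -2 0;0 -2 -1 -1 0;0 0 0 0 0;0 0 0 0 0;0 0 0 0 0"
}}

```text
time_s: 15.48
tool_pos: [0.6074, 0.2499, 0.3185]
ee_rot: [-0.001, -0.234, 0.972, -0.0]
wrist_force: [-0.4, -0.3, 0.0]
grip_width: -0.0
grasp_force: 0.0
```

```bash
python3 st.py; python3 -c "
from rig import bot
print(bot.finish_job())"
```

```text
[0.60739017 0.2499312  0.31854292] yaw -152.93918341596648 r 0.1603466025652305 phi 51.46708867386268 [ 0.26  0.65 -1.23  1.38  0.61  1.52  1.12] 15.475 [-0.44148658 -0.28336745  0.02118074]
grip [0.616 0.181] 27.5
grip [0.562 0.02 ] -62.5
grip [0.454 0.234] 115.8
grip [0.401 0.074] -154.7
the job is handed in; nothing more can be done
None
```

The ring part now sits within about 1° of the yellow arrow's line by my last camera measurement; the hand is clear of the turntable and the job is handed in at about 15.5 s.

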